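# Shift the slide dryer's air selector into its third slot

## Task

Set the slide dryer's air selector to its third setting: push the red-knobbed lever along its H-shaped gate, out of the left-hand slots, across the middle channel, then forward (away from the robot) fully home into the third slot, the far right one marked with three white dots. Push the lever gently with the fingertips or the outside of the fingers, do not grip it, and leave the dropper bottle, the orange jar and the little cover glass box standing where they are. Finish clear of the lever.

Things in the scene. Friction and masses are not known exactly. Their poses are not given: they have to be found in the camera images.
- air_selector: air selector: fixed dark grey box 120 x 120 mm, 86 mm high, dark gate plate on top; origin at the centre of its underside, on the work surface; z up, x to its far side (away from the robot; yaw up to 0.3 rad either way), y to its left. Slots are marked by white dots on the plate: one = left far, two = left near, three = right far, four = right near
- gate_center (a point): middle of the H-shaped gate, on the plate's top, 86 mm up. Slots are 15 mm wide: two columns along the selector's x, centred 20 mm to the left and to the right of this point, each running 28 mm to the far and to the near side of it, joined by the middle channel along y through it. The lever's 8 mm stem is stopped by the edges; its pivot lies 56 mm below this point
- slot_three_end (a point): point on the gate plate's top (86 mm up) where the stem's axis stands when the lever is fully home in the third slot (x = +24 mm, y = -20 mm in the selector's frame)
- knob (a point): centre of the lever's red ball knob, 34 mm in diameter, 120 mm from the pivot along the stem; 150 mm above the work surface with the lever upright, about 132 mm when fully home in a slot. It stands about 44 mm off the middle in either column, and about 48 mm farther or nearer than the middle at a slot's end. It starts anywhere along the left column
- lever_across (a joint): tilt of the lever across, rad: 0 upright, -0.37 in the left column, +0.37 in the right (grows to the selector's right, -y). Stays where it is left; the knob takes about 2 to 3 N to push. With a = this and f = lever_forward the knob stands from the pivot at 120 mm x (sin f, -sin a cos f, cos a cos f) in the selector's frame
- lever_forward (a joint): tilt of the lever forward, rad: 0 in the middle channel, grows toward the selector's far side (+x); about +0.41 fully home in a far slot, -0.41 in a near slot. The lever can cross between the columns while this is within about 0.06 of 0. It stays where it is left; the knob takes about 2 to 3 N to push
- dropper: amber dropper bottle with black teat, 39 mm wide, 116 mm high, loose, left of the selector; origin at the centre of its underside; leave alone
- orange_jar: glass staining jar with orange stain, 75 mm wide, 93 mm high, loose, behind the selector; origin at the centre of its underside; leave alone
- slip_box: small clear box of cover glasses, 28 x 28 x 25 mm, loose, right of the selector; origin at the centre of its underside; leave alone

How it is judged:
On the way:
1. the lever has crossed the middle channel to the right column (value of joint lever_across above 0.28 rad and value of joint lever_forward below 0.2 rad).
At the end, for the whole second after the job is handed in: the lever rests in the right column (lever_across above 0.25) and forward in the third slot to its end (lever_forward above 0.36 of about 0.41); bottle, jar and cover glass box stand upright within 20 mm of where they were (value of joint lever_across above 0.25 rad and value of joint lever_forward above 0.36 rad and distance of each of dropper, orange_jar, slip_box from where it was at the start of the episode below 0.02 m and angle between each of dropper, orange_jar's own z axis and vertical below 0.2 rad); the robot touches nothing.
It fails at once if the selector or its lever was gripped or pushed hard (more than 35 N from the fingers) (contact force between the fingers and air_selector above 35 N).
It fails at once if the dropper bottle, orange jar or cover glass box was lifted, carried or knocked away (more than 30 mm) (distance of any of dropper, orange_jar, slip_box from where it was at the start of the episode above 0.03 m).
It also fails if it takes over 64 s, if anything falls off the work surface, if the arm or the gripper's body presses on something with over 40 N, if the wrist force passes 120 N, or if a joint passes its speed limit or range.

## Robot

A 6-joint arm with a two-finger parallel gripper is mounted at the origin on a cart in front of the work surface, level with it; the furniture and walls round the work are solid. World frame = base frame: x ahead of the robot, y to its left, z up, the work surface at z = 0. Lengths are in m, angles in rad, forces in N, time in s.
With the tool pointing down it reaches from about 0.35 to 0.975 m from the base axis. Payload 4.9 kg.
Tool frame: the origin (TCP) lies at the very end of the fingers, on their centre line; the grasp point (between the pads) lies 19 mm behind it; z points along the fingers, y is the line along which they close (so a half turn about z gives the same grasp; the last joint's range is limited). The gripper opens to 85 mm and grips with 20 to 120 N. Pads are 22 mm wide; open, the fingers measure 114 mm over their backs; the gripper's body (76 mm by 85 mm) begins 54 mm behind the grasp point. The pads swing forward as they close: fully open they stand 13 mm farther back than shut.
Start: joints at [-1.468, 0.053, 1.613, -0, 1.476, -0.119], TCP at [0.137, -0.61, 0.231] pointing down, gripper open.
Joint ranges: [-3.01, 3.01], [-1.01, 2.22], [0.06, 2.58], [-1.02, 4.17], [0.09, 2.62], [-3.14, 3.14]. Speed limits (rad/s): [2.57, 2.57, 3.14, 3.14, 3.14, 3.14].

## Interface

Orientations are given as a unit quaternion [w, x, y, z].
In Python, from plant import manip, vision, order gives the robot as it stands.
- The arm moves only by the tool play_rows, never from a script. Its argument "steps" is a list that holds one entry, the list of rows, each a list of 6 numbers: the shift along the tool's x, y, z in mm, then the turn, a rotation vector about the tool's x, y, z in degrees. A call has 1 to 12 rows; each row is the pose to reach, as a shift and turn from the pose commanded when the call began, along the tool's axes at that moment; what a row does not reach only later rows make up. A row lasts 1/12 s, in which the tool goes at most 41.7 mm and 7.16 degrees, less where a joint would pass 70% of its speed; a pose out of reach is approached as far as the arm can. A call with a gripper value outside its range is refused whole. "claw" is the gripper's target within -1 to 1 (fully open at 1, half-way at 0, shut at -1), set as the call begins (left out, the last holds). The fingers move at their own pace and stop on an object; the grip force is fixed at half the most. Time passes only in rows, so rows that repeat a pose let the fingers close. It gives the time, the measured TCP pose, the force, the opening and the grip force at its end, in the units of the state.
- manip.state(): the state, without advancing time (a new reading comes with each control period).
- vision.grab_frame(name): name is "scene" or "top" or "wrist"; returns (picture, depth): 384x512x3 uint8, blue, green, red; 384x512 float32, m along the optical axis (not along the pixel's ray), 0 where there is no reading.
- vision.camera_info(name): a dict with "K" (3x3 intrinsics, pixels), "k1" (the pictures are not rectified: a ray, as slopes to the right and down, at radius r is drawn at 1 + k1 r^2 times it, then the intrinsics apply), "eye" and "orientation" of the camera in the world; the wrist camera has in their place "T_tool_cam" (4x4, takes a point from camera to tool coordinates, whose origin is the TCP and whose axes are the flange's). Camera axes: x right, y down, z forward; pixel columns grow to the right and rows downward; lengths in m; the calibration is good to about 2 mm. A picture is of the moment at which its call begins: read the wrist's pose just before it. camera_info takes no time and is no camera call.
- order.job_done(): hands the job in; it is judged then, once.
The state is a dict: "time": time; "joint_pos": joint angles; "joint_vel": joint speeds; "joint_efforts": joint torques, N m; "tool_pos": TCP position; "tool_rot": TCP orientation; "contact_force": force on the tool from outside, world axes, zero at the start; "ft_torque": the same for the moment, N m; "gripper_width": opening from 0.0 (shut) to 1.0 (fully open); "grasp_force": force on a finger pad.
Only numpy, scipy, OpenCV 4.12 (cv2) and the standard library are available. Lean on these libraries where they do the work, as an engineer would, in place of code of your own. Each camera call takes 0.05 s, during which the arm holds its last target. There are 200 camera calls.

## Working session

There is one attempt and no reset: what is moved stays moved. The work goes in short steps, Python scripts to look and compute and a tool call to move; the robot and the scene stay as the last step left them, time stands still between calls to the robot, and variables do not carry over. Pictures are saved under pics/ and viewed, at most 10 in all, crops included, and the job is handed in when it is done.

Besides the shell and the picture viewer there is one more tool, called after "Request:" as name([rows], argument=value, ...), one row to a line, values as JSON. play_rows: Moves the arm, as the interface text tells. Its arguments: {"type":"object","properties":{"steps":{"type":"array"},"claw":{"type":"number"}},"required":["steps"]}

```bash
mkdir -p pics; cat > h.py <<'E'
import numpy as np, cv2
from scipy.spatial.transform import Rotation as R
from plant import manip, vision, order
def q2R(q): return R.from_quat([q[1],q[2],q[3],q[0]]).as_matrix()
def cloud(name):
    st=manip.state(); im,d=vision.grab_frame(name); c=vision.camera_info(name)
    K=np.array(c["K"]); k1=c["k1"]
    v,u=np.mgrid[0:384,0:512]; x=(u-K[0,2])/K[0,0]; y=(v-K[1,2])/K[1,1]
    a,b=x.copy(),y.copy()
    for _ in range(8):
        s=1+k1*(a*a+b*b); a,b=x/s,y/s
    P=np.stack([a*d,b*d,d],-1)
    if name=="wrist":
        T=np.array(c["T_tool_cam"]); P=P@T[:3,:3].T+T[:3,3]
        P=P@q2R(st["tool_rot"]).T+np.array(st["tool_pos"])
    else:
        o=np.array(c["orientation"]); Rm=o if o.shape==(3,3) else q2R(o)
        P=P@Rm.T+np.array(c["eye"])
    P[d==0]=np.nan
    return im,P
E
cat > a.py <<'E'
from h import *
st=manip.state(); print(st)
ims=[]
for n in("top","scene"):
    im,P=cloud(n); np.save(n+".npy",P); cv2.imwrite(f"pics/{n}1.png",im)
    hsv=cv2.cvtColor(im,cv2.COLOR_BGR2HSV)
    m=((hsv[...,0]<5)|(hsv[...,0]>174))&(hsv[...,1]>150)&(hsv[...,2]>70)
    nl,l,s,c=cv2.connectedComponentsWithStats(m.astype(np.uint8))
    for i in range(1,nl):
        if s[i,4]>25: print(n,s[i],c[i],np.nanmedian(P[l==i],0),np.nanmax(P[l==i],0))
E
python3 a.py
```

```text
{'time': 0.0, 'joint_pos': array([-1.46805104e+00,  5.33462542e-02,  1.61432113e+00,  5.07919740e-05,
        1.47603936e+00, -1.19008781e-01]), 'joint_vel': array([ 0.00134165, -0.00013606,  0.00065062,  0.0007387 , -0.00040895,
       -0.00120388]), 'joint_efforts': array([ 8.17147593e-04, -3.93676043e+01, -3.70180678e+01, -1.05868410e-04,
        7.03051468e-03,  6.33809591e-06]), 'tool_pos': array([ 0.1374056 , -0.60904865,  0.23005342]), 'tool_rot': array([-1.05680538e-03,  9.93859150e-01,  1.10647516e-01,  3.38742032e-05]), 'contact_force': array([-0.66538686, -0.65154958,  0.70620564]), 'ft_torque': array([-0.03047479,  0.0286222 , -0.00846286]), 'grasp_force': 0.0, 'gripper_width': 1.0007179331768719}
top [392 141   6  14  30] [393.86666667 146.23333333] [ 0.7105687  -0.40392713 -0.04448594] [ 0.72167085 -0.39829963 -0.03900996]
top [392 141  56  67 849] [417.06949352 178.47114252] [ 0.63333671 -0.45170949 -0.04411612] [ 0.72079182 -0.39781497 -0.03893226]
top [420 141  10   8  27] [423.14814815 143.81481481] [ 0.71369939 -0.47012437 -0.04474312] [ 0.72139826 -0.46291226 -0.04146243]
top [422 141  24  29 201] [434.46268657 155.48756219] [ 0.68533648 -0.49585394 -0.04399861] [ 0.72076488 -0.46659363 -0.03903156]
top [434 171  13  17  68] [440.17647059 178.39705882] [ 0.63240308 -0.50652396 -0.04410795] [ 0.65083005 -0.48965871 -0.0406573 ]
top [393 187  19  22 136] [402.03676471 199.38235294] [ 0.58499156 -0.41722783 -0.04443519] [ 0.61540442 -0.39843095 -0.03934848]
top [188 224  17  18 249] [195.95180723 232.20481928] [0.51693511 0.01868603 0.15217667] [0.53178213 0.03368907 0.15911428]
scene [108  67  10   9  58] [112.32758621  70.93103448] [0.75679329 0.70268405 0.1331689 ] [0.77513865 0.71931893 0.13909509]
scene [184 179  14  15 158] [190.36708861 185.90506329] [0.50814074 0.01270066 0.14823114] [0.54297163 0.07887987 0.15707088]
```

```bash
python3 - <<'E'
from h import *
a=cv2.imread("pics/top1.png")[150:310,90:300]
cv2.imwrite("pics/c1.png",cv2.resize(a,None,fx=3.6,fy=3.6,interpolation=cv2.INTER_CUBIC))
P=np.load("top.npy"); p=P.reshape(-1,3)
m=(abs(p[:,2]-.086)<.007)&(abs(p[:,0]-.53)<.2)&(abs(p[:,1])<.2)
mm=m.reshape(384,512).astype(np.uint8)
nl,l,s,c=cv2.connectedComponentsWithStats(mm)
for i in range(1,nl):
    if s[i,4]>30:
        q=P[l==i]; r=cv2.minAreaRect((q[:,:2]*1000).astype(np.float32)); print(s[i],r,np.median(q[:,2]))
z=P[...,2]; nl,l,s,c=cv2.connectedComponentsWithStats(((z>.012)&(z<.3)).astype(np.uint8))
for i in range(1,nl):
    if s[i,4]>30 : print(s[i],np.nanmin(P[l==i],0).round(3),np.nanmax(P[l==i],0).round(3))
E
```

```text
[207 161  28  29 154] ((629.47412109375, -20.57622528076172), (53.31911087036133, 52.36621856689453), 44.381866455078125) 0.09100236690641961
[161 213  13  13  68] ((544.1420288085938, 84.23468780517578), (21.50400161743164, 22.686960220336914), 70.7580337524414) 0.08236258029719967
[ 191  212   63   64 3126] ((495.7986145019531, -22.25275421142578), (119.84651184082031, 120.56884002685547), 0.14831362664699554) 0.08605578227344518
[    0     0   512   127 29020] [ 0.722 -0.649  0.012] [0.942 0.458 0.196]
[ 178   75   89   58 4093] [ 0.733 -0.113  0.012] [0.851 0.073 0.043]
[313  89  35  25 663] [ 0.771 -0.281  0.012] [ 0.812 -0.214  0.063]
[ 62 138  24  24 403] [0.675 0.275 0.012] [0.725 0.325 0.034]
[503 157   9  11  35] [ 0.631 -0.631  0.013] [ 0.667 -0.52   0.198]
[206 161  31  31 734] [ 0.599 -0.05   0.012] [0.659 0.01  0.096]
[ 474  164   38  103 1459] [ 0.44  -0.627  0.012] [ 0.646 -0.49   0.178]
[ 187  205   67   71 4026] [ 0.436 -0.083  0.012] [0.574 0.038 0.159]
[160 211  23  20 355] [0.525 0.066 0.012] [0.562 0.104 0.117]
[280 246  16  16 183] [ 0.458 -0.168  0.018] [ 0.488 -0.136  0.029]
[108 308  25  61 799] [0.246 0.169 0.012] [0.366 0.218 0.018]
```

View pics/c1.png

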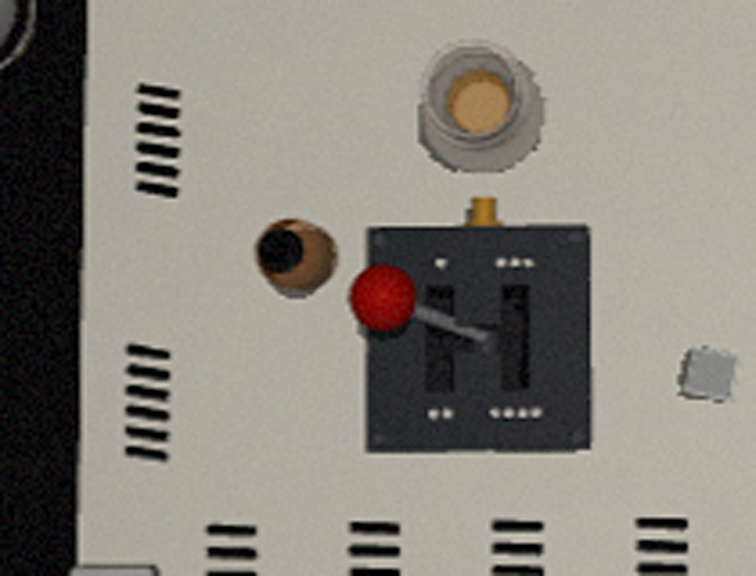

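View pics/scene1.png

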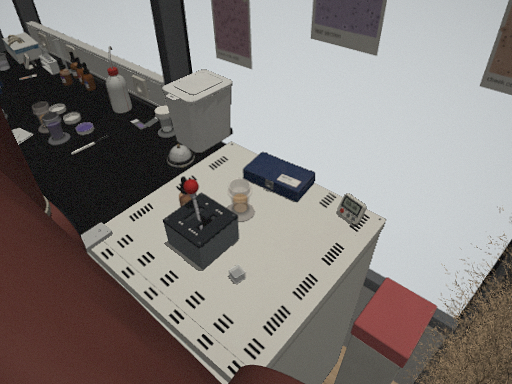

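The top view crop shows the selector level with the world axes, centred at about (0.496, -0.022). The red knob is at crop pixel (383,298), in the left column and slightly forward, at about (0.516, 0.02, 0.14). The dropper bottle is up and to the left at (297,255), the jar is behind at (480,105) and the box is to the right at (708,373). The scene view agrees. I'll shut the fingers and move over to just beyond the knob, staying high.

Request:
play_rows([
  [[10, -9, 0, 0, 0, 1], [30, -28, 0, 0, 0, 2], [58, -55, 0, 0, 0, 4], [86, -82, 0, 0, 0, 5], [114, -109, 0, 0, 0, 7], [142, -136, 0, 0, 0, 8], [170, -162, 0, 0, 0, 9], [198, -189, 0, 0, 0, 10], [226, -215, 0, 0, 0, 11], [254, -242, 0, 0, 0, 12], [282, -268, 0, 0, 0, 12.7], [310, -295, 0, 0, 0, 12.7]],
], claw=-1)

```text
time: 1.1
tool_pos: [0.3755, -0.2519, 0.231]
tool_rot: [-0.0, 1.0, -0.0, -0.0]
contact_force: [1.2, -0.3, 1.2]
gripper_width: -0.001
grasp_force: 0.0
```

Request:
play_rows([
  [[20, -30, 0, 0, 0, 0], [40, -60, 0, 0, 0, 0], [60, -90, 0, 0, 0, 0], [80, -120, 0, 0, 0, 0], [100, -150, 0, 0, 0, 0], [120, -180, 0, 0, 0, 0], [140, -210, 0, 0, 0, 0], [158, -237, 0, 0, 0, 0], [172, -258, 0, 0, 0, 0], [180, -270, 0, 0, 0, 0], [184, -274, 0, 0, 0, 0], [184, -274, 0, 0, 0, 0]],
])

```text
time: 2.1
tool_pos: [0.559, 0.0206, 0.2308]
tool_rot: [0.0, 1.0, 0.001, -0.001]
contact_force: [0.4, 0.5, -0.4]
gripper_width: -0.001
grasp_force: 0.0
```

```bash
python3 - <<'E'
from h import *
im,P=cloud("wrist"); cv2.imwrite("pics/w1.png",im)
hsv=cv2.cvtColor(im,cv2.COLOR_BGR2HSV)
m=((hsv[...,0]<5)|(hsv[...,0]>174))&(hsv[...,1]>150)&(hsv[...,2]>60)&(P[...,2]>.1)
q=P[m]; q=q[~np.isnan(q).any(1)]
from scipy.optimize import least_squares
r=least_squares(lambda c:np.linalg.norm(q-c,axis=1)-.017,[.516,.02,.14],loss="soft_l1",f_scale=.002)
print(len(q),r.x,r.cost,manip.state()["tool_pos"])
E
```

```text
38 [0.51670356 0.0212055  0.13962684] 4.3360429131648366e-07 [0.5586749  0.01983774 0.23092867]
```

View pics/w1.png

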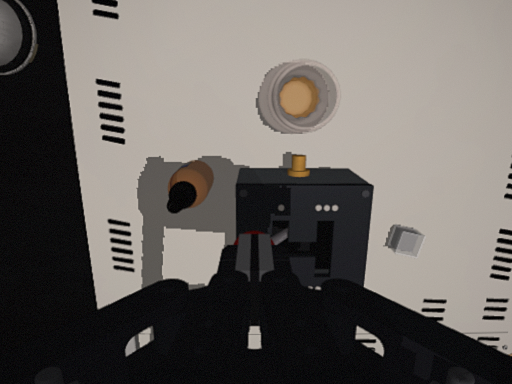

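The wrist view shows the knob at (255,235), mostly hidden by the shut fingers. The fit gives its centre as (0.517, 0.021, 0.140), which matches. The bottle (190,185) and jar (300,97) are clear. Next I'll lower behind the knob.

Request:
play_rows([
  [[0, 0, 15, 0, 0, 0], [0, 0, 35, 0, 0, 0], [0, 0, 60, 0, 0, 0], [0, 0, 80, 0, 0, 0], [0, 0, 95, 0, 0, 0], [0, 0, 103, 0, 0, 0], [0, 0, 105, 0, 0, 0], [0, 0, 105, 0, 0, 0], [0, 0, 105, 0, 0, 0]],
])

```text
time: 2.9
tool_pos: [0.5596, 0.0197, 0.1277]
tool_rot: [0.0, 1.0, -0.0, 0.001]
contact_force: [-0.2, -0.6, 0.8]
gripper_width: 0.0
grasp_force: 0.0
```

Request:
play_rows([
  [[-2, 0, 0, 0, 0, 0], [-5, 0, 0, 0, 0, 0], [-8, 0, 0, 0, 0, 0], [-11, 0, 0, 0, 0, 0], [-14, 0, 0, 0, 0, 0], [-17, 0, 0, 0, 0, 0], [-19, 0, 0, 0, 0, 0], [-20, 0, 0, 0, 0, 0], [-20, 0, 0, 0, 0, 0], [-20, 0, 0, 0, 0, 0]],
])

```text
time: 3.73
tool_pos: [0.5393, 0.0203, 0.1267]
tool_rot: [0.0, 1.0, 0.0, 0.001]
contact_force: [2.2, 0.1, 1.6]
gripper_width: -0.002
grasp_force: 1.1
```

Contact is light, about 2 N. I'll carry on to the middle channel, back off, and check the knob.

Request:
play_rows([
  [[-2, 0, 0, 0, 0, 0], [-4, 0, 0, 0, 0, 0], [-6, 0, 0, 0, 0, 0], [-8, 0, 0, 0, 0, 0], [-10, 0, 0, 0, 0, 0], [-12, 0, 0, 0, 0, 0], [-14, 0, 0, 0, 0, 0], [-15, 0, 0, 0, 0, 0], [-15, 0, 0, 0, 0, 0], [-10, 0, 0, 0, 0, 0], [0, 0, 0, 0, 0, 0], [5, 0, 0, 0, 0, 0]],
])

```text
time: 4.73
tool_pos: [0.5446, 0.0202, 0.1259]
tool_rot: [0.0, 1.0, 0.0, -0.0]
contact_force: [-0.1, -0.6, -0.5]
gripper_width: 0.001
grasp_force: 0.0
```

Request:
play_rows([
  [[0, 0, -20, 0, 0, 0], [0, 0, -50, 0, 0, 0], [0, -10, -80, 0, 0, 0], [0, -30, -80, 0, 0, 0], [0, -50, -80, 0, 0, 0], [-20, -50, -80, 0, 0, 0], [-40, -50, -80, 0, 0, 0], [-48, -50, -80, 0, 0, 0], [-48, -50, -80, 0, 0, 0]],
])

```text
time: 5.48
tool_pos: [0.4952, 0.0704, 0.206]
tool_rot: [0.0, 1.0, 0.0, -0.0]
contact_force: [-0.1, -0.3, -0.4]
gripper_width: -0.0
grasp_force: 0.0
```

```bash
cat > k.py <<'E'
from h import *
from scipy.optimize import least_squares
for n in("top","wrist","scene"):
    im,P=cloud(n)
    hsv=cv2.cvtColor(im,cv2.COLOR_BGR2HSV)
    m=((hsv[...,0]<5)|(hsv[...,0]>174))&(hsv[...,1]>150)&(hsv[...,2]>60)&(P[...,2]>.1)&(abs(P[...,1]+.02)<.12)&(abs(P[...,0]-.5)<.12)
    q=P[m]; q=q[~np.isnan(q).any(1)]
    if len(q)<15: print(n,len(q)); continue
    r=least_squares(lambda c:np.linalg.norm(q-c,axis=1)-.017,np.median(q,0)-[0,0,.01],loss="soft_l1",f_scale=.002)
    print(n,len(q),r.x,r.cost)
print(manip.state()["tool_pos"])
E
python3 k.py
```

```text
top 2422 [0.48649396 0.05643544 0.51582949] 0.2878479777166661
wrist 2214 [0.49647543 0.02212343 0.14065647] 0.00023977614134756725
scene 160 [0.49566368 0.02132638 0.14112212] 0.00142518707460489
[0.49670499 0.07009576 0.20643158]
```

The knob is now in the middle (x 0.496). I'll lower on its left side and push it across.

Request:
play_rows([
  [[0, 0, 20, 0, 0, 0], [0, 0, 45, 0, 0, 0], [0, 0, 65, 0, 0, 0], [0, 0, 76, 0, 0, 0], [0, 0, 79, 0, 0, 0], [0, 0, 79, 0, 0, 0], [0, 3, 79, 0, 0, 0], [0, 7, 79, 0, 0, 0], [0, 11, 79, 0, 0, 0], [0, 15, 79, 0, 0, 0], [0, 18, 79, 0, 0, 0], [0, 20, 79, 0, 0, 0]],
])

```text
time: 6.63
tool_pos: [0.4966, 0.0505, 0.1283]
tool_rot: [-0.001, 1.0, -0.0, 0.001]
contact_force: [0.7, 3.0, 3.6]
gripper_width: -0.001
grasp_force: 2.0
```

Request:
play_rows([
  [[0, 3, 0, 0, 0, 0], [0, 6, 0, 0, 0, 0], [0, 10, 0, 0, 0, 0], [0, 14, 0, 0, 0, 0], [0, 18, 0, 0, 0, 0], [0, 22, 0, 0, 0, 0], [0, 26, 0, 0, 0, 0], [0, 30, 0, 0, 0, 0], [0, 34, 0, 0, 0, 0], [0, 37, 0, 0, 0, 0], [0, 39, 0, 0, 0, 0], [0, 40, 0, 0, 0, 0]],
])

```text
time: 7.63
tool_pos: [0.4958, 0.0099, 0.1272]
tool_rot: [0.0, 1.0, -0.0, -0.0]
contact_force: [-0.5, 2.4, 1.8]
gripper_width: 0.001
grasp_force: 1.0
```

Request:
play_rows([
  [[0, 4, 0, 0, 0, 0], [0, 8, 0, 0, 0, 0], [0, 12, 0, 0, 0, 0], [0, 16, 0, 0, 0, 0], [0, 20, 0, 0, 0, 0], [0, 24, 0, 0, 0, 0], [0, 28, 0, 0, 0, 0], [0, 31, 0, 0, 0, 0], [0, 34, 0, 0, 0, 0], [0, 36, 0, 0, 0, 0], [0, 38, 0, 0, 0, 0], [0, 38, 0, 0, 0, 0]],
])

```text
time: 8.63
tool_pos: [0.4957, -0.028, 0.127]
tool_rot: [0.0, 1.0, -0.0, -0.0]
contact_force: [0.1, 1.5, -1.0]
gripper_width: -0.003
grasp_force: 0.6
```

Request:
play_rows([
  [[0, 1, 0, 0, 0, 0], [0, 2, 0, 0, 0, 0], [0, 3, 0, 0, 0, 0], [0, 4, 0, 0, 0, 0]],
])

```text
time: 8.97
tool_pos: [0.4959, -0.0316, 0.1272]
tool_rot: [-0.0, 1.0, 0.0, -0.0]
contact_force: [-0.1, 1.7, -1.6]
gripper_width: 0.003
grasp_force: 0.9
```

Request:
play_rows([
  [[0, -5, 0, 0, 0, 0], [0, -15, 0, 0, 0, 0], [0, -18, -30, 0, 0, 0], [0, -18, -65, 0, 0, 0], [-20, -10, -85, 0, 0, 0], [-50, 0, -85, 0, 0, 0], [-65, 15, -85, 0, 0, 0], [-65, 33, -85, 0, 0, 0], [-65, 33, -85, 0, 0, 0]],
])

```text
time: 9.72
tool_pos: [0.4308, -0.0661, 0.2132]
tool_rot: [0.001, 1.0, -0.001, 0.001]
contact_force: [-0.7, 1.5, 0.1]
gripper_width: -0.002
grasp_force: 0.0
```

```bash
python3 k.py
```

```text
top 2146 [ 0.43621909 -0.06344174  0.52028701] 0.25918899184168515
wrist 2540 [ 0.49652259 -0.06159549  0.1426795 ] 0.0002694057415609827
scene 200 [ 0.49559591 -0.0623873   0.14337937] 0.010073901152397029
[ 0.43124691 -0.06418835  0.21253667]
```

Request:
play_rows([
  [[0, -1, 20, 0, 0, 0], [0, -1, 45, 0, 0, 0], [0, -1, 70, 0, 0, 0], [0, -1, 85, 0, 0, 0], [0, -1, 91, 0, 0, 0], [0, -1, 91, 0, 0, 0], [8, -1, 91, 0, 0, 0], [16, -1, 91, 0, 0, 0], [24, -1, 91, 0, 0, 0], [30, -1, 91, 0, 0, 0], [34, -1, 91, 0, 0, 0], [36, -1, 91, 0, 0, 0]],
])

```text
time: 10.87
tool_pos: [0.468, -0.0638, 0.1218]
tool_rot: [0.0, 1.0, 0.0, 0.0]
contact_force: [-0.7, -1.0, -0.7]
gripper_width: 0.003
grasp_force: 0.1
```

Request:
play_rows([
  [[4, 0, 0, 0, 0, 0], [8, 0, 0, 0, 0, 0], [12, 0, 0, 0, 0, 0], [16, 0, 0, 0, 0, 0], [20, 0, 0, 0, 0, 0], [24, 0, 0, 0, 0, 0], [28, 0, 0, 0, 0, 0], [32, 0, 0, 0, 0, 0], [35, 0, 0, 0, 0, 0], [37, 0, 0, 0, 0, 0], [38, 0, 0, 0, 0, 0], [38, 0, 0, 0, 0, 0]],
])

```text
time: 11.87
tool_pos: [0.505, -0.0636, 0.121]
tool_rot: [-0.0, 1.0, 0.0, -0.0]
contact_force: [-1.5, -0.1, -1.2]
gripper_width: -0.005
grasp_force: 0.7
```

Expected end is around TCP x 0.516. I'll creep in 1 mm steps and watch the force.

Request:
play_rows([
  [[1, 0, 0, 0, 0, 0], [2, 0, 0, 0, 0, 0], [3, 0, 0, 0, 0, 0], [4, 0, 0, 0, 0, 0], [5, 0, 0, 0, 0, 0], [6, 0, 0, 0, 0, 0], [7, 0, 0, 0, 0, 0], [8, 0, 0, 0, 0, 0], [8, 0, 0, 0, 0, 0]],
])

```text
time: 12.62
tool_pos: [0.5129, -0.0637, 0.1211]
tool_rot: [-0.0, 1.0, 0.0, -0.0]
contact_force: [-2.5, 0.8, -1.4]
gripper_width: -0.006
grasp_force: 1.2
```

Request:
play_rows([
  [[0.5, 0, 0, 0, 0, 0], [1, 0, 0, 0, 0, 0], [1.5, 0, 0, 0, 0, 0], [1.5, 0, 0, 0, 0, 0]],
])

```text
time: 12.95
tool_pos: [0.5138, -0.0636, 0.121]
tool_rot: [-0.0, 1.0, 0.0, -0.001]
contact_force: [-5.2, 0.5, -0.6]
gripper_width: -0.0
grasp_force: 2.5
```

Request:
play_rows([
  [[0.3, 0, 0, 0, 0, 0], [0.6, 0, 0, 0, 0, 0], [0.6, 0, 0, 0, 0, 0]],
])

```text
time: 13.2
tool_pos: [0.5141, -0.0636, 0.1209]
tool_rot: [-0.0, 1.0, 0.0, -0.001]
contact_force: [-7.3, 0.1, -0.2]
gripper_width: -0.001
grasp_force: 3.1
```

The force is climbing with almost no travel, so the lever is on its end stop. I'll back away, lift and check.

Request:
play_rows([
  [[-5, 0, 0, 0, 0, 0], [-20, 0, 0, 0, 0, 0], [-40, 0, -10, 0, 0, 0], [-55, 0, -40, 0, 0, 0], [-60, 0, -75, 0, 0, 0], [-70, 0, -95, 0, 0, 0], [-75, 0, -100, 0, 0, 0], [-75, 0, -100, 0, 0, 0]],
])

```text
time: 13.87
tool_pos: [0.4415, -0.0642, 0.2246]
tool_rot: [0.001, 1.0, -0.0, 0.004]
contact_force: [-0.4, 0.2, -0.4]
gripper_width: -0.0
grasp_force: 0.0
```

```bash
python3 k.py; python3 - <<'E'
from h import *
im,P=cloud("wrist"); cv2.imwrite("pics/w2.png",im)
E
```

```text
top 2316 [ 0.4441048  -0.06180583  0.5327802 ] 0.271610796274512
wrist 2373 [ 0.54225938 -0.05871573  0.13401772] 0.0003493761637736401
scene 166 [ 0.5395412  -0.05746853  0.13461599] 0.007388289992703026
[ 0.43983857 -0.06352396  0.21983742]
```

View pics/w2.png

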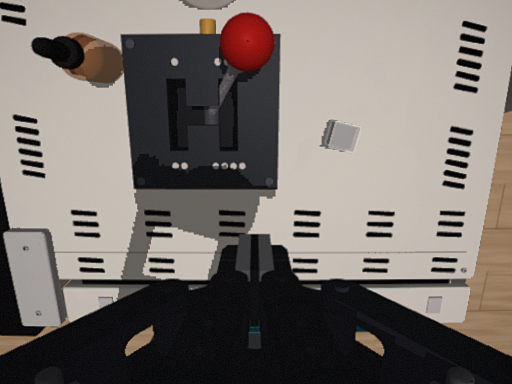

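The wrist view shows the knob at (247,43) and the stem in the right column beside the three-dot mark. Its measured position gives forward about 0.39 rad and across about 0.34 rad. The bottle (90,58) and cover glass box (342,136) stand undisturbed, and the jar was never approached. The arm is clear, so I'm handing in.

```bash
python3 -c "
from plant import order
print(order.job_done())"
```

```text
the job is handed in; nothing more can be done
None
```

The lever is fully home in the third slot (about 0.39 rad forward and 0.34 rad across by camera), with pushing forces of about 7 N at most, the bottle, jar and box untouched, and the job handed in at about 14 s with the arm clear; no verdict was returned.

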